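# Load the viewing stand and hold its lens at the set mark

### The arm

A 6-joint arm with a two-finger parallel gripper is mounted at the origin on a cart in front of the work surface, level with it; the furniture and walls round the work are solid. World frame = base frame: x ahead of the robot, y to its left, z up, the work surface at z = 0. Lengths are in m, angles in rad, forces in N, time in s.
With the tool pointing down it reaches from about 0.275 to 0.725 m from the base axis. Payload 15.9 kg.
Tool frame: the origin (TCP) lies midway between the tips of the shut fingers; the grasp point (between the pads) lies 19 mm behind it; z points along the fingers, y is the line along which they close (so a half turn about z gives the same grasp; the last joint's range is limited). The gripper opens to 85 mm and grips with 20 to 120 N. Pads are 22 mm wide; open, the fingers measure 114 mm over their backs; the gripper's body (76 mm by 85 mm) begins 54 mm behind the grasp point. The pads swing forward as they close: fully open they stand 13 mm farther back than shut.
Start: joints at [1.307, 0.213, -0.034, 1.323, 0, 1.571], TCP at [0.13, 0.483, 0.231] pointing down, gripper open.
Joint ranges: [-2.98, 2.98], [-0.74, 1.72], [-1.14, 1.35], [-2.1, 2.04], [-1.57, 1.44], [-3.14, 3.14]. Speed limits (rad/s): [1.89, 1.89, 2.39, 2.57, 3.14, 3.14].

### API

Orientations are given as a rotation vector (axis times angle).
In Python, from bench import r gives the robot as it stands.
- The arm moves only by the shell command python3 -m inch 'ROWS' [FORCE]. ROWS is JSON, a list that holds one entry, the list of rows, each a list of 5 numbers: the shift along the world's x, y, z in cm, then the turn about the world's z in degrees, then the finger opening in cm, from 0 to 8.54. In form: [[[tx, ty, tz, roll, grip], ...]]. A call has 1 to 20 rows; each row shifts and turns the commanded pose from where the row before left it; what a row does not reach is not made up. A row lasts 1/10 s, in which the tool goes at most 50 mm and 8.59 degrees, less where a joint would pass 70% of its speed; a pose out of reach is approached as far as the arm can. A call with a gripper value outside its range is refused whole. The fingers move at their own pace and stop on an object; FORCE is the grip in N (left out, the last holds). Time passes only in rows, so rows that do not move let the fingers close. It gives the time, the measured TCP pose, the force, the opening and the grip force at its end, in the units of the state.
- r.get_state(): the state, without advancing time (a new reading comes with each control period).
- r.get_image(name): name is "side" or "top"; returns the picture (400x640x3 uint8, blue, green, red); there is no depth.
- r.camera_info(name): a dict with "intrinsics" (3x3 intrinsics, pixels), "distortion" ([k1, k2, p1, p2, k3] as OpenCV has them; the pictures are not rectified), "rvec" (rotation vector, rad) and "tvec" (3), from world to camera coordinates, as OpenCV has them. Camera axes: x right, y down, z forward; pixel columns grow to the right and rows downward; lengths in m; the calibration is good to about 2 mm. A picture is of the moment at which its call begins. camera_info takes no time and is no camera call.
- r.sign_off(): hands the job in; it is judged then, once.
The state is a dict: "t": time; "joint_pos": joint angles; "qvel": joint speeds; "tau": joint torques, N m; "tcp_pos": TCP position; "ee_rot": TCP orientation; "wrist_force": force on the tool from outside, world axes, zero at the start; "wrist_torque": the same for the moment, N m; "width": finger opening in m; "finger_force": force on a finger pad.
Only numpy, scipy, OpenCV 4.12 (cv2) and the standard library are available. Lean on these libraries where they do the work, as an engineer would, in place of code of your own. Each camera call takes 0.05 s, during which the arm holds its last target. There are 200 camera calls.

### The job

Put the red section disc into the viewing stand's pocket beside the red dot and the green disc into the pocket beside the green dot, right down in their pockets. Then squeeze the grip head so that the orange lock button on its side is pressed in, and draw the telescoping arm out until its yellow pointer stands over the white line of the red rider on the scale. Finish while holding it there with the button still squeezed in, as the arm springs back if let go; leave the rider and the other things on the bench where they are.

Things in the scene. Friction and masses are not known exactly. Their poses are not given: they have to be found in the camera images.
- stand: Low aluminium viewing stand, fixed. Origin on the bench top under the arm's centre line; z up; the arm slides out along its -y (to the robot's right); its -x side faces the robot. Plate 14 mm thick: wide part x -85 to 60, y -170 to 5 mm; narrow part x -35 to 35, y 0 to 213 mm, carries a grey sleeve 86 mm high from y 45 mm. White scale with 10 mm strokes along the -x edge.
- pocket_red (a point): Centre of the mouth (plate top, 14 mm above the bench) of the round pocket beside the red dot: 35 mm wide, 6 mm deep with a flat floor; the other pocket's centre is 64 mm away along the stand's x.
- pocket_green (a point): The same for the pocket beside the green dot, the one nearer the robot.
- section_red_disc: Red mounted section, a loose disc of 30 mm diameter, 16 mm tall, lying flat; origin at the centre of its underside. About 30 g.
- section_green_disc: Green mounted section, a loose disc of 30 mm diameter, 14 mm tall, lying flat; origin at the centre of its underside. About 30 g.
- grip_head: Black grip head on the telescoping arm, with the lens. Axes as the stand's; origin at the stand's when parked, moves with the arm. Head block 36 mm long (y 0 to 36 mm), x -14 to 18 mm, z 50 to 92 mm; the orange button stands out of its -x side. In front of it a flat lens frame: x -56 to 56 mm, y -61 to -5 mm, z 46 to 56 mm.
- grip_point (a point): Middle of the head between button (pressed) and far face, 78 mm above the bench: where the fingers squeeze, from above, along the stand's x axis. 41 mm across with the button out, 36 mm with the button fully in (then symmetrical about this point). Moves with the arm.
- boom (a joint): How far the telescoping arm is drawn out of its sleeve along the stand's -y, m: 0 parked (at the start), 0.13 the end stop. A catch blocks it at about 1 mm while the button is out; with the button in over 4 mm it runs out against a return spring (2 to 3 N) and slight drag. Let go, it runs back to within 7 mm of parked.
- lock_button (a joint): How far the orange lock button is pressed in along the stand's +x, m: 0 out, 0.005 fully in. A spring pushes it out (about 2.5 N at first, 5.5 N fully in).
- button_face (a point): Middle of the orange button's outer face, 77 mm above the bench; the button is 20 mm long (y) and 24 mm tall.
- pointer_tip (a point): Tip of the small yellow pointer on the lens frame's -x side, 46 mm above the bench, 75 mm from the arm's centre line; moves with the arm.
- rider_mark (a point): White line on top of the small red rider (14 mm along the scale, 20 mm wide) that marks the setting on the scale, 34 mm above the bench, 75 mm from the arm's centre line on the robot's side. The pointer is over it when both have the same y in the stand's frame. Held by friction only, 60 to 115 mm from the pointer's parked place.
- hardness_block: Bystander: round grey steel hardness block, 48 mm diameter, 16 mm tall; origin at the centre of its underside.
- petri_dish: Bystander: clear petri dish, 50 mm diameter, 14 mm tall; origin at the centre of its underside.
- indenter_case: Bystander: small dark red case, 36 x 48 x 22 mm; origin at the centre of its underside.
There are look-alikes about, which are no part of the job. What is shaped like the section_red_disc but blue is not meant.

How it is judged:
By the outcome, as a careful person would: the job done as asked, in the order asked, and still so for the second after the job is handed in, while the arm keeps its last pose, push and grip.
It also fails if it takes over 64 s, if anything falls off the work surface, if the arm or the gripper's body presses on something with over 40 N, if the wrist force passes 120 N, or if a joint passes its speed limit or range.

## Working session

There is one attempt and no reset: what is moved stays moved. The work goes in short steps, Python scripts to look and compute and a shell command to move; the robot and the scene stay as the last step left them, time stands still between calls to the robot, and variables do not carry over. Pictures are saved under pics/ and viewed, at most 10 in all, crops included, and the job is handed in when it is done.

```bash
ls; mkdir -p pics; python3 - <<'E'
from bench import r
import cv2
for n in ("side","top"):
    cv2.imwrite(f"pics/{n}0.png", r.get_image(n))
    c=r.camera_info(n); print(n,c)
print(r.get_state())
E
```

```text
pics
side {'intrinsics': array([[462.72960847,   0.        , 324.07151692],
       [  0.        , 462.72960847, 207.30120991],
       [  0.        ,   0.        ,   1.        ]]), 'distortion': array([-0.0163308,  0.       ,  0.       ,  0.       ,  0.       ]), 'rvec': array([ 0.71036992, -2.34680404,  1.4634831 ]), 'tvec': array([0.48428354, 0.16378063, 0.91159437])}
top {'intrinsics': array([[394.58614941,   0.        , 317.73513985],
       [  0.        , 394.58614941, 204.42316401],
       [  0.        ,   0.        ,   1.        ]]), 'distortion': array([-0.02809886,  0.        ,  0.        ,  0.        ,  0.        ]), 'rvec': array([ 2.11416306, -2.15565646,  0.165009  ]), 'tvec': array([0.15458878, 0.518973  , 0.8410422 ])}
{'t': 0.1, 'joint_pos': array([ 1.30697372e+00,  2.13306435e-01, -3.49878463e-02,  1.32350104e+00,
        2.36950057e-06,  1.57078594e+00]), 'qvel': array([-2.02954119e-03, -3.18191401e-03,  4.18300210e-05, -3.62626651e-04,
       -1.32661376e-03,  7.26162083e-04]), 'tau': array([-1.55110392e-03, -6.87244177e+01,  4.87809741e+01,  1.20586599e-02,
       -4.77171488e-05, -1.08854425e-05]), 'tcp_pos': array([0.13030571, 0.48240428, 0.23086928]), 'ee_rot': array([-4.13176977e-01, -3.11416865e+00,  1.55502185e-03]), 'wrist_force': array([-0.56161206, -0.37726597, -0.48168624]), 'wrist_torque': array([ 0.03821287, -0.04518161, -0.04384719]), 'finger_force': 0.0, 'width': 0.0851570205287365}
```

View pics/top0.png

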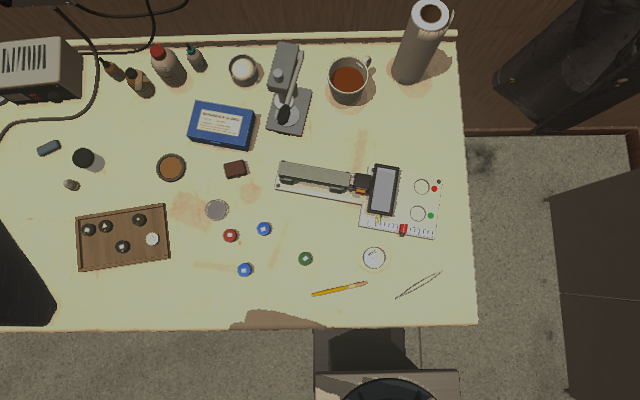

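View pics/side0.png

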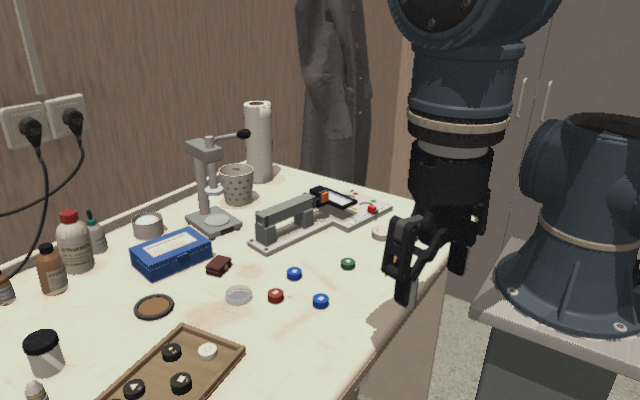

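Top view: red disc (230,236), blue look-alikes (264,229) and (245,270), green disc (305,258), pockets (422,187) and (418,213) beside red and green dots (434,189) and (431,215), rider (403,230), button about (358,190). The side view shows the same things. The red one at (230,236) fits by its colour, the blue ones don't. An enlarged crop will confirm it.

```bash
cat > h.py <<'E'
import numpy as np, cv2
from bench import r
def cam(n):
    c=r.camera_info(n); return c["intrinsics"],c["distortion"],c["rvec"],c["tvec"]
def ray(n,uv):
    K,D,rv,t=cam(n); R=cv2.Rodrigues(rv)[0]
    p=cv2.undistortPoints(np.array([[uv]],float),K,D)[0,0]
    return -R.T@t, R.T@np.array([p[0],p[1],1])
def plane(n,uv,z):
    o,d=ray(n,uv); return o+d*(z-o[2])/d[2]
def proj(n,P):
    K,D,rv,t=cam(n); return cv2.projectPoints(np.array(P,float).reshape(-1,1,3),rv,t,K,D)[0][:,0]
def tri(uvt,uvs):
    A,b=[],[]
    for n,uv in(("top",uvt),("side",uvs)):
        o,d=ray(n,uv); d/=np.linalg.norm(d); M=np.eye(3)-np.outer(d,d); A.append(M); b.append(M@o)
    return np.linalg.lstsq(np.vstack(A),np.hstack(b),rcond=None)[0]
def blobs(im,col,amin=8,box=None):
    h=cv2.cvtColor(im,cv2.COLOR_BGR2HSV); H,S,V=cv2.split(h)
    hr={"red":(H<7)|(H>172),"green":(H>45)&(H<85),"blue":(H>100)&(H<125),"orange":(H>7)&(H<19),"yellow":(H>21)&(H<34)}[col]
    m=(hr&(S>(150 if col!="green" else 110))&(V>50)).astype(np.uint8)
    n,_,st,c=cv2.connectedComponentsWithStats(m)
    return [(c[i].round(1).tolist(),st[i].tolist()) for i in range(1,n) if st[i,4]>=amin and (box is None or box[0]<c[i][0]<box[2] and box[1]<c[i][1]<box[3])]
E
python3 - <<'E'
from h import *
T=cv2.imread("pics/top0.png"); S=cv2.imread("pics/side0.png")
cv2.imwrite("pics/c1.png",cv2.resize(T[155:285,215:445],None,fx=3.4,fy=3.4,interpolation=cv2.INTER_CUBIC))
cv2.imwrite("pics/c2.png",cv2.resize(S[180:310,240:400],None,fx=4.5,fy=4.5,interpolation=cv2.INTER_CUBIC))
for c in("red","green","orange","yellow"):
    print(c,"T",blobs(T,c,4,(215,150,450,290)),"\n  S",blobs(S,c,4,(220,170,400,320)))
E
```

```text
red T [([433.8, 188.4], [431, 186, 6, 6, 26]), ([402.9, 228.1], [400, 224, 7, 9, 46]), ([229.5, 235.2], [224, 229, 12, 13, 94])] 
  S [([371.0, 209.3], [368, 205, 8, 9, 42]), ([279.5, 290.0], [278, 289, 4, 3, 4]), ([275.4, 298.7], [268, 294, 15, 9, 85])]
green T [([430.2, 215.1], [428, 213, 6, 5, 23])] 
  S [([373.0, 200.5], [372, 200, 3, 2, 4])]
orange T [([360.4, 190.9], [356, 189, 10, 5, 34])] 
  S [([324.2, 196.7], [321, 191, 8, 12, 71])]
yellow T [([378.0, 218.1], [377, 215, 3, 8, 9])] 
  S []
```

View pics/c1.png

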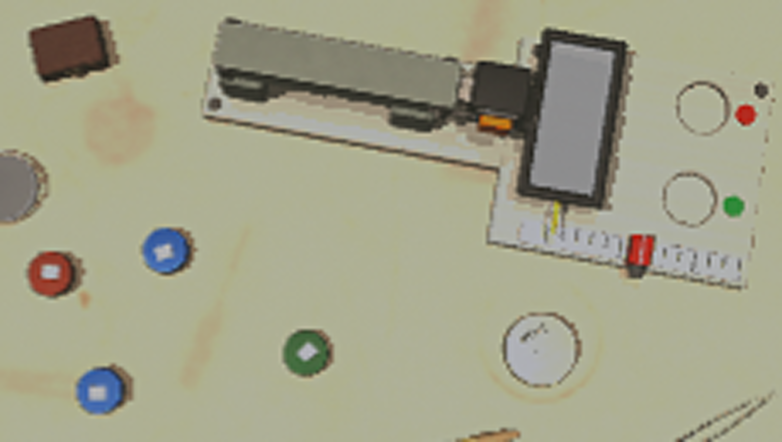

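View pics/c2.png

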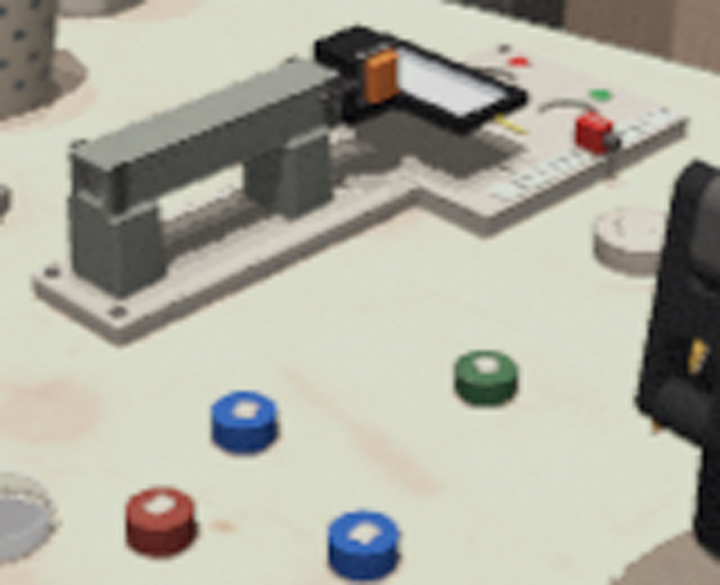

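The crops confirm it: the red disc is at crop (51,273), i.e. full (230,235), with two blue discs as decoys, and the only green one is at (305,258). Pockets are at (421.5,187) and (417.6,213), the rider at (403,228) and the pointer at (378,218).

```bash
python3 - <<'E'
from h import *
T=cv2.imread("pics/top0.png"); S=cv2.imread("pics/side0.png")
def disc(im,uv,kind,f=6,w=11):
    x,y=int(uv[0]),int(uv[1]); c=cv2.resize(im[y-w:y+w,x-w:x+w],None,fx=f,fy=f,interpolation=cv2.INTER_CUBIC).astype(int)
    b,g,rr=c[...,0],c[...,1],c[...,2]
    m=((rr-np.maximum(g,b)>35) if kind=="red" else (g-np.maximum(rr,b)>12)).astype(np.uint8)
    cn=max(cv2.findContours(m,0,1)[0],key=cv2.contourArea); e=cv2.fitEllipse(cv2.convexHull(cn))
    return (np.array(e[0])+.5)/f-.5+[x-w,y-w], np.array(e[1])/f
for k,ut,us,h in(("red",(230,235),(275,296),.016),("green",(305,258),(348,263),.014)):
    a,d=disc(T,ut,k); b,d2=disc(S,us,k,w=13)
    print(k,a.round(1),d.round(1),b.round(1),d2.round(1),"planeTop",plane("top",a,h*.75).round(4),"side",plane("side",b,h*.55).round(4),"tri",tri(a,b).round(4))
cr=lambda u,v:(np.array([u,v])+.5)/3.4-.5+[215,155]
pr=plane("top",cr(702,108),.014); pg=plane("top",cr(689,198),.014)
print("pockets",pr.round(4),pg.round(4),np.linalg.norm(pr-pg),"yaw x",np.degrees(np.arctan2(*(pr-pg)[1::-1])))
for a,b in(((488,242),(743,288)),((203,117),(497,166))):
    A,B=plane("top",cr(*a),.014),plane("top",cr(*b),.014); print("edge",A.round(4),B.round(4),"yaw y",np.degrees(np.arctan2(*(A-B)[1::-1]))-90)
print("dots",plane("top",(433.8,188.4),.014).round(4),plane("top",(430.2,215.1),.014).round(4))
print("button tri",tri((360.4,190.9),(324.2,196.7)).round(4)," rider",tri((402.9,228.1),(371,209.3)).round(4),"pointer",plane("top",(378,218.1),.046).round(4),"rider top",plane("top",cr(640,247),.032).round(4))
for n in("top","side"):K,D,rv,t=cam(n);print(n,(-cv2.Rodrigues(rv)[0].T@t).round(3))
E
```

```text
red [229.2 235. ] [12.6 13.3] [275.  295.3] [15.4 16.7] planeTop [0.4598 0.3491 0.012 ] side [0.4608 0.3487 0.0088] tri [0.46   0.3496 0.0097]
green [304.3 258.4] [13.  13.1] [347.5 263.2] [12.8 14.6] planeTop [0.4035 0.1774 0.0105] side [0.4049 0.176  0.0077] tri [0.4038 0.1776 0.0089]
pockets [ 0.5641 -0.0969  0.014 ] [ 0.5021 -0.0843  0.014 ] 0.06324411300345895 yaw x -11.49460379514348
edge [0.475  0.0529 0.014 ] [ 0.4405 -0.117   0.014 ] yaw y -11.452558301633971
edge [0.5647 0.2449 0.014 ] [0.5267 0.045  0.014 ] yaw y -10.770949227212398
dots [ 0.5588 -0.1261  0.014 ] [ 0.4964 -0.1137  0.014 ]
button tri [0.5447 0.0518 0.0763]  rider [ 0.4673 -0.0466  0.0247] pointer [0.4879 0.0115 0.046 ] rider top [ 0.4677 -0.0455  0.032 ]
top [0.381 0.14  0.914]
side [0.009 0.893 0.543]
```

```bash
python3 -m inch '[[[2.54,-1.02,0,-8.07,5.5],[2.54,-1.02,0,-8.07,5.5],[2.54,-1.02,0,-8.07,5.5],[2.54,-1.02,0,-8.07,5.5],[2.54,-1.02,0,-8.07,5.5],[2.54,-1.02,0,-8.07,5.5],[2.54,-1.02,0,-8.07,5.5],[2.54,-1.02,0,-8.07,5.5],[2.54,-1.02,0,-8.07,5.5],[2.54,-1.02,0,-8.07,5.5],[2.54,-1.02,0,-8.07,5.5],[2.54,-1.02,0,-8.07,5.5],[2.54,-1.02,0,-8.07,5.5],[0,0,-4,0,5.5],[0,0,-4,0,5.5],[0,0,-4,0,5.5],[0,0,-2,0,5.5],[0,0,0,0,5.5]]]' 30
```

```text
t: 1.9
tcp_pos: [0.4588, 0.3487, 0.0882]
ee_rot: [2.72, 1.57, -0.009]
wrist_force: [-0.4, -0.2, 0.3]
width: 0.0552
finger_force: 0.0
```

```bash
python3 -m inch '[[[0.12,0.08,-3,0,5.5],[0,0,-2.5,0,5.5],[0,0,-1.5,0,5.5],[0,0,-1,0,5.5],[0,0,-0.4,0,5.5],[0,0,0,0,5.5],[0,0,0,0,2.5],[0,0,0,0,2.5],[0,0,0,0,2.5],[0,0,0,0,2.5],[0,0,0,0,2.5],[0,0,0,0,2.5]]]' 30
```

```text
t: 3.1
tcp_pos: [0.4623, 0.3513, 0.0084]
ee_rot: [-2.721, -1.57, -0.002]
wrist_force: [-0.6, -1.6, 7.0]
width: 0.0284
finger_force: 29.1
```

```bash
python3 - <<'E'
from h import *
T=r.get_image("top");S=r.get_image("side")
p=r.get_state()["tcp_pos"];print(p, r.get_state()["wrist_force"])
a=proj("top",[p])[0];b=proj("side",[p])[0];print(a,b)
f=lambda im,c:cv2.resize(im[int(c[1])-50:int(c[1])+50,int(c[0])-50:int(c[0])+50],(395,395),interpolation=cv2.INTER_CUBIC)
cv2.imwrite("pics/g1.png",np.hstack([f(T,a),f(S,b)]))
E
```

```text
[0.46229204 0.3512933  0.0084144 ] [-0.79606727 -1.13659583  6.61109267]
[228.64034873 234.05659754] [273.5517076  295.90099678]
```

View pics/g1.png

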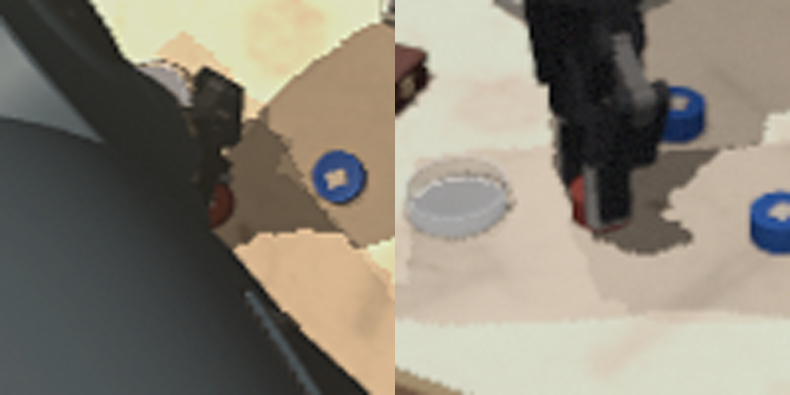

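```bash
python3 -m inch '[[[0,0,2,0,2.5],[0,0,4,0,2.5],[0,0,5,0,2.5],[0,0,4.3,0,2.5],[0.93,-4.07,0,1.7,2.5],[0.93,-4.07,0,1.7,2.5],[0.93,-4.07,0,1.7,2.5],[0.93,-4.07,0,1.7,2.5],[0.93,-4.07,0,1.7,2.5],[0.93,-4.07,0,1.7,2.5],[0.93,-4.07,0,1.7,2.5],[0.93,-4.07,0,1.7,2.5],[0.93,-4.07,0,1.7,2.5],[0.93,-4.07,0,1.7,2.5],[0.93,-4.07,0,1.7,2.5],[0,0,-5,0,2.5],[0,0,-3,0,2.5],[0,0,-2,0,2.5],[0,0,0,0,2.5],[0,0,0,0,2.5]]]'
```

```text
t: 5.2
tcp_pos: [0.5644, -0.0968, 0.0613]
ee_rot: [2.429, 1.991, 0.001]
wrist_force: [0.6, 0.8, 0.5]
width: 0.0282
finger_force: 29.8
```

```bash
python3 - <<'E'
from h import *
T=r.get_image("top");S=r.get_image("side")
st=r.get_state();p=st["tcp_pos"];print(p,st["wrist_force"],st["width"])
print(blobs(T,"red",4,(380,150,460,260)),blobs(S,"red",4,(300,120,480,260)))
cv2.imwrite("pics/g2.png",np.hstack([cv2.resize(T[150:250,370:470],(395,395),interpolation=cv2.INTER_CUBIC),cv2.resize(S[140:240,320:420],(395,395),interpolation=cv2.INTER_CUBIC)]))
E
```

```text
[ 0.56513295 -0.09686804  0.06203982] [-0.15654809 -0.04104146 -0.11958364] 0.02827826641680084
[([424.5, 179.8], [423, 176, 5, 9, 28]), ([402.9, 228.1], [400, 224, 7, 9, 47])] [([345.0, 177.0], [344, 176, 3, 3, 4]), ([346.9, 181.3], [344, 179, 7, 5, 23]), ([371.0, 209.3], [368, 205, 8, 9, 42])]
```

View pics/g2.png

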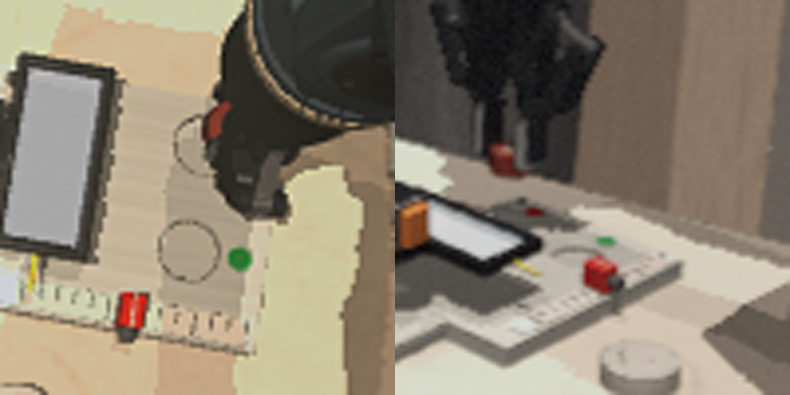

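```bash
python3 - <<'E'
from h import *
T=r.get_image("top")
p=r.get_state()["tcp_pos"]; a=np.linspace(0,2*np.pi,73)
for zb in(-.0084,-.004):
  ring=lambda z:np.c_[p[0]+.015*np.cos(a),p[1]+.015*np.sin(a),np.full(73,p[2]+zb+z)]
  for n in("top","side"):
    q=np.vstack([proj(n,ring(0)),proj(n,ring(.016))]); print(zb,n,q.min(0).round(1),q.max(0).round(1))
E
```

```text
-0.0084 top [418.8 174.1] [434.3 188.9]
-0.0084 side [342.6 175.5] [354.2 185.5]
-0.004 top [419.3 173.6] [434.9 188.5]
-0.004 side [342.7 174. ] [354.2 184. ]
```

```bash
python3 -m inch '[[[0,0.32,-1.5,0,2.5],[0,0,-1,0,2.5],[0,0,-0.8,0,2.5],[0,0,-0.2,0,2.5],[0,0,0,0,2.5],[0,0,0,0,2.5]]]'; python3 - <<'E'
from h import *
T=r.get_image("top");S=r.get_image("side")
st=r.get_state();p=st["tcp_pos"];print(p,st["wrist_force"],st["width"])
cv2.imwrite("pics/g3.png",np.hstack([cv2.resize(T[160:210,390:440],(395,395),interpolation=cv2.INTER_CUBIC),cv2.resize(S[170:220,325:375],(395,395),interpolation=cv2.INTER_CUBIC)]))
E
```

```text
t: 5.95
tcp_pos: [0.5643, -0.0937, 0.0257]
ee_rot: [2.43, 1.991, 0.0]
wrist_force: [-0.1, 0.7, 0.5]
width: 0.0283
finger_force: 29.8
[ 0.56441136 -0.09369205  0.02578388] [-0.13273521 -0.70070451 -0.0056905 ] 0.0278683233127598
```

View pics/g3.png

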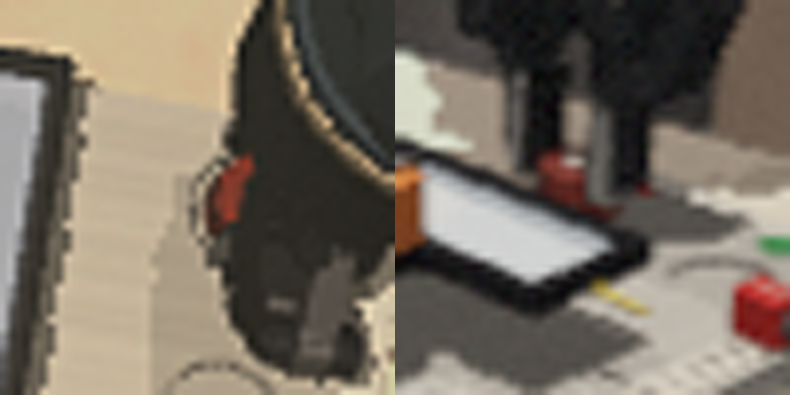

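Disc is just above the pocket (top crop: pocket left rim at x≈190, disc edge ≈205; about 1 mm more to the left needed).

```bash
python3 -m inch '[[[0,0.08,-0.2,0,2.5],[0,0,-0.2,0,2.5],[0,0,-0.2,0,2.5],[0,0,-0.2,0,2.5],[0,0,-0.1,0,2.5],[0,0,0,0,2.5],[0,0,0,0,2.5]]]'
```

```text
t: 6.75
tcp_pos: [0.564, -0.0928, 0.0165]
ee_rot: [-2.43, -1.991, 0.0]
wrist_force: [-2.3, 1.1, 5.0]
width: 0.0282
finger_force: 30.3
```

```bash
python3 -m inch '[[[0,0,0,0,4.2],[0,0,0,0,4.2],[0,0,0,0,4.2],[0,0,2.4,0,4.2],[0,0,4,0,4.2],[0,0,4,0,4.2],[-2,3.375,0,0,5.5],[-2,3.375,0,0,5.5],[-2,3.375,0,0,5.5],[-2,3.375,0,0,5.5],[-2,3.375,0,0,5.5],[-2,3.375,0,0,5.5],[-2,3.375,0,0,5.5],[-2,3.375,0,0,5.5],[0,0,-4,0,5.5],[0,0,-2,0,5.5],[0,0,0,0,5.5],[0,0,0,0,5.5]]]'; python3 - <<'E'
from h import *
T=r.get_image("top");S=r.get_image("side")
cv2.imwrite("pics/g4.png",np.hstack([cv2.resize(T[160:260,360:460],(395,395),interpolation=cv2.INTER_CUBIC),cv2.resize(S[160:260,310:410],(395,395),interpolation=cv2.INTER_CUBIC)]))
E
```

```text
t: 8.55
tcp_pos: [0.4042, 0.1771, 0.0608]
ee_rot: [-2.43, -1.991, 0.0]
wrist_force: [0.1, -0.1, 0.0]
width: 0.0551
finger_force: 0.0
```

View pics/g4.png

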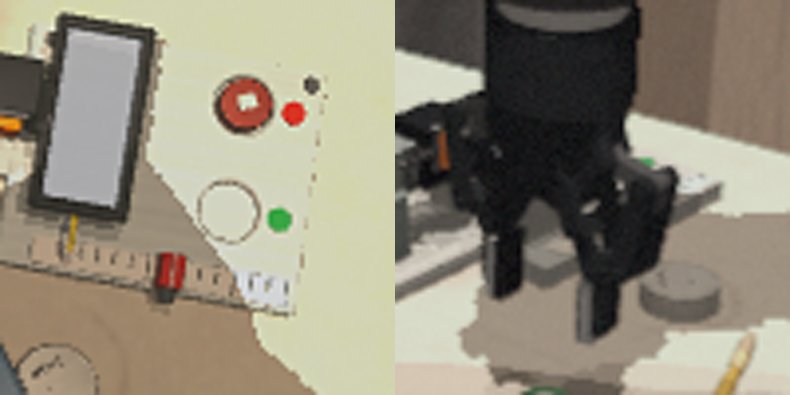

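The red disc sits inside its pocket (crop (244,103)). Now picking the green one.

```bash
python3 -m inch '[[[0,0,-2.5,0,5.5],[0,0,-1.5,0,5.5],[0,0,-1,0,5.5],[0,0,-0.5,0,5.5],[0,0,0,0,5.5],[0,0,0,0,2.5],[0,0,0,0,2.5],[0,0,0,0,2.5],[0,0,0,0,2.5],[0,0,0,0,2.5],[0,0,0,0,2.5]]]'
```

```text
t: 9.75
tcp_pos: [0.4046, 0.1774, 0.0061]
ee_rot: [2.429, 1.991, 0.002]
wrist_force: [-2.4, -1.6, 7.0]
width: 0.0286
finger_force: 29.0
```

```bash
python3 -m inch '[[[0,0,2,0,2.5],[0,0,4.5,0,2.5],[0,0,4.5,0,2.5],[1.396,-3.739,0,0,2.5],[1.396,-3.739,0,0,2.5],[1.396,-3.739,0,0,2.5],[1.396,-3.739,0,0,2.5],[1.396,-3.739,0,0,2.5],[1.396,-3.739,0,0,2.5],[1.396,-3.739,0,0,2.5],[0,0,-4,0,2.5],[0,0,-3,0,2.5],[0,0,-2,0,2.5],[0,0,0,0,2.5],[0,0,0,0,2.5],[0,0,0,0,2.5]]]'; python3 - <<'E'
from h import *
T=r.get_image("top");S=r.get_image("side")
st=r.get_state();print(st["tcp_pos"],st["wrist_force"],st["width"])
p=st["tcp_pos"]; a=np.linspace(0,2*np.pi,73)
ring=np.c_[p[0]+.015*np.cos(a),p[1]+.015*np.sin(a),np.full(73,p[2]-.0061)]
for n in("top","side"):
    q=np.vstack([proj(n,ring),proj(n,ring+[0,0,.014])]); print(n,q.min(0).round(1),q.max(0).round(1))
cv2.imwrite("pics/g5.png",np.hstack([cv2.resize(T[185:235,390:440],(395,395),interpolation=cv2.INTER_CUBIC),cv2.resize(S[175:225,340:390],(395,395),interpolation=cv2.INTER_CUBIC)]))
E
```

```text
t: 11.35
tcp_pos: [0.5028, -0.0846, 0.0268]
ee_rot: [2.428, 1.991, 0.002]
wrist_force: [-0.2, 0.6, -0.7]
width: 0.0283
finger_force: 29.8
[ 0.50269063 -0.08459791  0.02660547] [-1.02769289 -0.33588067 -0.2469608 ] 0.028016344099492323
top [411.6 204.8] [426.3 218.8]
side [360.2 194.6] [372.1 204.4]
```

View pics/g5.png

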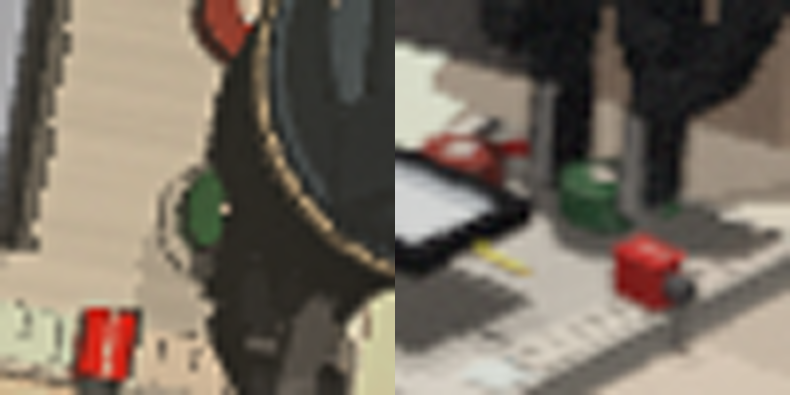

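Green disc edge at top-crop x≈188, pocket rim ≈160: shift ~3.7 mm left (+y) and ~1 mm toward the robot.

```bash
python3 -m inch '[[[-0.1,0.37,0,0,2.5],[0,0,-0.3,0,2.5],[0,0,-0.3,0,2.5],[0,0,-0.3,0,2.5],[0,0,-0.2,0,2.5],[0,0,-0.1,0,2.5],[0,0,0,0,2.5],[0,0,0,0,2.5]]]'
```

```text
t: 12.25
tcp_pos: [0.5017, -0.0814, 0.0138]
ee_rot: [2.428, 1.99, 0.001]
wrist_force: [1.4, -4.8, 8.3]
width: 0.0282
finger_force: 41.3
```

```bash
python3 -m inch '[[[0,0,0,0,4.2],[0,0,0,0,4.2],[0,0,0,0,4.2],[0,0,3,0,4.2],[0,0,4,0,4.2],[0,0,5,0,4.2],[0,0,3,0,8.2],[1.5,3.25,0,0,8.2],[1.5,3.25,0,0,8.2],[1.5,3.25,0,0,8.2],[1.4,3.25,0,0,8.2],[0,0,0,0,8.2],[0,0,0,0,8.2]]]'; python3 - <<'E'
from h import *
T=r.get_image("top");S=r.get_image("side")
st=r.get_state();print(st["tcp_pos"])
print(blobs(S,"orange",8,(290,150,360,240)),blobs(T,"red",4,(380,150,460,260)),[proj("side",[.561,.049,z]).round(1).tolist() for z in(.05,.092)])
cv2.imwrite("pics/g6.png",np.hstack([cv2.resize(T[160:260,360:460],(395,395),interpolation=cv2.INTER_CUBIC),cv2.resize(S[120:220,290:390],(395,395),interpolation=cv2.INTER_CUBIC)]))
E
```

```text
t: 13.55
tcp_pos: [0.5596, 0.0497, 0.1628]
ee_rot: [-2.428, -1.993, 0.001]
wrist_force: [-0.1, 0.0, 0.1]
width: 0.0822
finger_force: 0.0
[0.55937191 0.0485906  0.16312434]
[([324.1, 196.7], [321, 191, 8, 12, 72])] [] [[[319.2, 204.5]], [[319.5, 188.7]]]
```

View pics/g6.png

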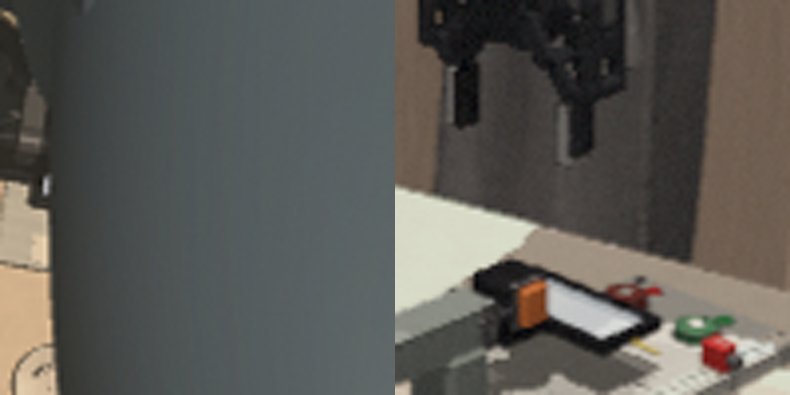

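The side view shows both discs low in their pockets, (632,292) and (703,327) in the crop, and the open fingers above the head. That was my tenth picture, so from here I use numbers only.

```bash
python3 - <<'E'
from h import *
S=r.get_image("side")
f=plane("side",(324.1,196.7),.077); print("face",f.round(4),"grip from face",(f[:2]+.023*np.array([.9806,-.196])).round(4))
a=np.linspace(0,2*np.pi,73)
hsv=S.astype(int); g=hsv[...,1]-np.maximum(hsv[...,0],hsv[...,2]); m=(g>12); m[:, :350]=0; m[:,:]&=True
sub=np.argwhere(m[185:215,350:385])+[185,350]; print("green px y",sub[:,0].min(),sub[:,0].max(),"x",sub[:,1].min(),sub[:,1].max())
for c in((.502,-.084),(.5017,-.0814)):
  for zb in(.008,.014):
    ring=np.c_[c[0]+.015*np.cos(a),c[1]+.015*np.sin(a),np.full(73,zb+.014)]
    q=proj("side",ring);print(c,zb,q.min(0).round(1),q.max(0).round(1))
# red disc likewise
rd=S.astype(int); k=(rd[...,2]-np.maximum(rd[...,0],rd[...,1]))>35; s=np.argwhere(k[180:202,335:366])+[180,335]; print("red y",s[:,0].min(),s[:,0].max(),"x",s[:,1].min(),s[:,1].max())
ring=np.c_[.564+.015*np.cos(a),-.097+.015*np.sin(a),np.full(73,.024)];q=proj("side",ring);print(q.min(0),q.max(0))
E
```

```text
face [0.5447 0.0533 0.077 ] grip from face [0.5673 0.0488]
green px y 200 206 x 361 375
(0.502, -0.084) 0.008 [360.4 199.1] [371.9 204.1]
(0.502, -0.084) 0.014 [360.5 197. ] [372. 202.]
(0.5017, -0.0814) 0.008 [360.  199.5] [371.5 204.5]
(0.5017, -0.0814) 0.014 [360.1 197.4] [371.7 202.4]
red y 192 196 x 344 357
[342.60952253 191.10961104] [353.75568963 195.76942819]
```

```bash
python3 -m inch '[[[0.35,0,-2.5,0,8.2],[0,0,-3,0,8.2],[0,0,-2.5,0,8.2],[0,0,-1.6,0,8.2],[0,0,-1,0,8.2],[0,0,0,0,8.2],[0,0,0,0,8.2]]]'
```

```text
t: 14.4
tcp_pos: [0.5636, 0.0488, 0.0581]
ee_rot: [2.43, 1.99, 0.001]
wrist_force: [1.4, 0.9, 0.2]
width: 0.0819
finger_force: 0.0
```

```bash
python3 -m inch '[[[0,0,0,0,3],[0,0,0,0,3],[0,0,0,0,3],[0,0,0,0,3],[0,0,0,0,3],[0,0,0,0,3],[0,0,0,0,3],[0,0,0,0,3]]]' 30
```

```text
t: 15.2
tcp_pos: [0.5621, 0.0495, 0.0578]
ee_rot: [-2.428, -1.991, 0.002]
wrist_force: [-11.4, 2.3, 14.8]
width: 0.0353
finger_force: 37.1
```

```bash
python3 -m inch '[[[-0.15,0.03,0.1,0,3],[0,0,0.05,0,3],[0,0,0,0,3],[0,0,0,0,3]]]' 35; python3 - <<'E'
from h import *
T=r.get_image("top");S=r.get_image("side")
print("T yellow",blobs(T,"yellow",3,(350,200,420,240)),"red",blobs(T,"red",8,(390,215,415,245)))
print("S yellow",blobs(S,"yellow",2,(330,180,400,230)),"red",blobs(S,"red",8,(360,195,385,225)))
E
```

```text
t: 15.6
tcp_pos: [0.5619, 0.0495, 0.0582]
ee_rot: [-2.43, -1.991, 0.0]
wrist_force: [7.1, 0.6, -14.5]
width: 0.0353
finger_force: 38.4
T yellow [] red []
S yellow [] red [([370.8, 209.0], [368, 205, 8, 9, 45])]
```

```bash
python3 -m inch '[[[0.07,-0.02,-0.07,0,3],[-0.049,-0.245,0,0,3],[-0.098,-0.49,0,0,3],[-0.098,-0.49,0,0,3],[-0.098,-0.49,0,0,3],[0,0,0,0,3],[0,0,0,0,3]]]' 35
```

```text
t: 16.4
tcp_pos: [0.5585, 0.0322, 0.0581]
ee_rot: [-2.429, -1.991, 0.001]
wrist_force: [-5.1, 2.8, 1.5]
width: 0.0352
finger_force: 37.2
```

```bash
python3 -m inch '[[[-0.098,-0.49,0,0,3],[-0.098,-0.49,0,0,3],[-0.098,-0.49,0,0,3],[-0.098,-0.49,0,0,3],[-0.098,-0.49,0,0,3],[-0.098,-0.49,0,0,3],[-0.098,-0.49,0,0,3],[0,0,0,0,3],[0,0,0,0,3],[0,0,0,0,3]]]'; python3 - <<'E'
from h import *
st=r.get_state();print(st["tcp_pos"],st["wrist_force"],st["width"])
ys=np.array([.193,.981])
def look(n,im):
    f=8;x0,y0,x1,y1=(360,200,425,245) if n=="top" else (330,185,395,230)
    c=cv2.resize(im[y0:y1,x0:x1],None,fx=f,fy=f,interpolation=cv2.INTER_CUBIC).astype(int)
    B,G,R=c[...,0],c[...,1],c[...,2]
    for name,m in(("yel",(np.minimum(R,G)-B>75)&(abs(R-G)<70)),("red",(R-np.maximum(G,B)>80))):
        k,_,s,_c=cv2.connectedComponentsWithStats(m.astype(np.uint8))
        for i in range(1,k):
            if s[i,4]>150:
                yy,xx=np.nonzero(_==i); P=lambda u,v:((u+.5)/f-.5+x0,(v+.5)/f-.5+y0)
                lo=yy>=yy.max()-6; tip=P(xx[lo].mean(),yy[lo].mean()); cen=P(xx.mean(),yy.mean())
                z=.046 if name=="yel" else .030
                print(n,name,s[i,4]//64,"cen",np.round(cen,1),"standy",round(float(plane(n,cen,z)[:2]@ys)*1e3,1),"tip",np.round(tip,1),round(float(plane(n,tip,z)[:2]@ys)*1e3,1))
    return
print("before");look("top",cv2.imread("pics/top0.png"));look("side",cv2.imread("pics/side0.png"))
print("now")
for n in("top","side"):
    im=r.get_image(n);cv2.imwrite(f"pics/n_{n}.png",im);look(n,im)
E
```

```text
t: 17.4
tcp_pos: [0.5516, -0.0019, 0.0581]
ee_rot: [-2.429, -1.991, 0.001]
wrist_force: [-5.9, 2.7, 2.9]
width: 0.0352
finger_force: 37.1
[ 0.55155927 -0.00187131  0.05807028] [-5.91038396  2.69880565  2.94596363] 0.035211399943217814
before
top yel 10 cen [377.8 218.4] standy 105.7 tip [377.1 222.5] 105.9
top red 44 cen [403.1 227.9] standy 44.7 tip [403.5 232. ] 42.5
side red 5 cen [354.8 193.2] standy 9.7 tip [354.8 193.5] 11.4
side red 42 cen [371.  208.6] standy 50.4 tip [372.3 212.7] 65.8
now
top yel 14 cen [401.4 222.5] standy 52.9 tip [400.8 226.6] 53.0
top red 32 cen [402.5 228.7] standy 45.7 tip [402.8 232.1] 44.0
side yel 2 cen [365.7 200.2] standy 48.8 tip [367.  200.8] 49.1
side red 42 cen [371.  208.6] standy 50.3 tip [372.3 212.7] 65.8
```

```bash
python3 - <<'E'
from h import *
ys=np.array([.193,.981])
T=cv2.imread("pics/top0.png");N=cv2.imread("pics/n_top.png");S=cv2.imread("pics/side0.png")
for nm,im in(("top0",T),("now",N)):
    print(nm)
    for y in range(223,235):
        print(y," ".join("%3d/%3d"%(im[y,x,2],im[y,x,1]) for x in range(397,411)))
print("rider mark standy for u at row 228:",[(u,round(float(plane("top",(u,228),.034)[:2]@ys)*1e3,1)) for u in(402,403,404)])
print("side")
for y in range(202,216): print(y," ".join("%3d/%3d"%(S[y,x,2],S[y,x,1]) for x in range(365,379)))
E
```

```text
top0
223 174/176 175/177 176/178 171/176 175/177 175/178 174/177 173/178 171/176 172/176 172/175 175/178 174/176 174/175
224 170/159 175/176 176/164 120/ 92 174/ 35 183/ 32 162/ 45 156/120 124/ 69 130/ 82 119/108 173/175 175/177 174/176
225 143/143 174/177 156/146  76/ 56 162/ 34 181/ 43 153/ 49 178/108 183/ 52 185/ 35 109/ 89 172/176 175/177 175/176
226 117/116 172/176 156/145  79/ 58 177/ 43 183/ 46 179/ 70 180/ 77 181/ 48 183/ 36 137/119 173/176 175/177 175/177
227 117/117 174/178 132/110  79/ 45 177/ 47 182/ 48 179/ 76 179/ 79 181/ 47 172/ 35 144/125 173/177 176/178 170/172
228 121/120 175/180 111/ 82 105/ 37 177/ 49 181/ 46 177/113 179/ 81 182/ 46 155/ 49 146/132 174/177 177/179 109/108
229 147/148 177/183 110/ 85 131/ 38 179/ 52 181/ 48 177/146 181/ 64 183/ 42 134/ 48 173/179 176/180 177/179 114/112
230 144/144 174/179  91/ 72 172/ 35 183/ 53 181/ 47 178/116 180/ 55 184/ 41 116/ 70 172/178 175/178 176/178 147/147
231 174/174 133/119  82/ 50 174/ 38 181/ 53 182/ 48 178/145 182/ 63 185/ 37 130/ 95 172/178 175/178 175/177 175/177
232 171/174 151/130  90/ 54  88/ 40 116/ 43 164/ 65
[... 2697 characters left out ...]
/174
210 214/209 206/197 167/145 119/ 25 123/ 31 122/ 25 125/ 31 128/ 33 117/ 31  98/ 71 106/101 106/101 127/125 187/190
211 215/210 207/198 171/150 121/ 35 120/ 27 123/ 31 124/ 32 127/ 31 111/ 39  76/ 61  82/ 79  82/ 80  56/ 54 169/171
212 215/209 211/207 189/178 146/105 132/ 69 119/ 31 124/ 32 124/ 32 111/ 30  72/ 36  57/ 51  59/ 56  64/ 59 163/157
213 215/213 199/200 181/175 190/176 168/151 143/108 129/ 67 121/ 35 119/ 34  93/ 36  74/ 54  61/ 60  96/ 91 112/107
214 209/211 204/208 182/185 174/176 200/199 202/193 158/140 126/ 95 123/ 95  98/ 86  93/ 88  97/ 91  99/ 94 103/ 99
215 174/179 199/204 216/220 202/206 197/200 204/205 178/173 164/158 160/156 133/127  88/ 83  93/ 88 104/ 98 108/104
```

```bash
python3 -m inch '[[[-0.05,-0.26,0,0,3],[-0.05,-0.26,0,0,3],[-0.05,-0.26,0,0,3],[0,0,0,0,3],[0,0,0,0,3],[0,0,0,0,3]]]'; python3 - <<'E'
from h import *
st=r.get_state();print(st["tcp_pos"],st["wrist_force"],st["width"],st["finger_force"])
ys=np.array([.193,.981])
N=r.get_image("top")
for y in range(216,233):
    print(y," ".join("%3d/%3d/%3d"%tuple(N[y,x,::-1]) for x in range(399,410)))
for y in range(216,231,2):print(y,[round(float(plane("top",(u,y),.046)[:2]@ys)*1e3,1) for u in(403,404,405,406)])
S=r.get_image("side");print(blobs(S,"orange",3,(300,170,370,230)),blobs(S,"green",3,(355,190,380,215)))
E
```

```text
t: 18.1
tcp_pos: [0.55, -0.0096, 0.0581]
ee_rot: [-2.429, -1.991, 0.001]
wrist_force: [-6.2, 3.6, 3.7]
width: 0.0353
finger_force: 37.0
[ 0.5499813  -0.00959055  0.05806765] [-6.15082555  3.56625879  3.70538362] 0.03529727852817833 36.97490572929382
216  54/ 50/ 45  54/ 51/ 45  49/ 44/ 39  46/ 41/ 37  43/ 39/ 33  40/ 37/ 31  44/ 39/ 34  39/ 35/ 29  37/ 33/ 28  58/ 55/ 53  57/ 54/ 51
217  53/ 49/ 42  56/ 51/ 44  44/ 40/ 36  48/ 45/ 40  50/ 46/ 42  51/ 46/ 43  66/ 60/ 56  59/ 54/ 49  55/ 50/ 45  52/ 47/ 43  49/ 44/ 39
218 155/142/121 151/138/117  90/ 82/ 70  69/ 63/ 53  66/ 59/ 50  52/ 48/ 42  58/ 52/ 32  52/ 46/ 35  53/ 49/ 45  60/ 55/ 50  63/ 58/ 53
219 190/174/148 191/175/149 194/177/152 195/178/152 195/177/153 153/139/125 170/154/ 56 126/103/ 25  53/ 46/ 35  79/ 72/ 63  66/ 61/ 51
220 185/170/144 186/169/144 190/174/150 190/174/150 188/174/151 191/175/160 225/213/ 17 153/129/ 40  87/ 77/ 65 190/175/150 194/177/151
221 182/166/143 182/165/142 214/208/177 219/215/183 220/215/187 216/212/193 221/223/ 36 178/160/113 107/ 99/ 88 187/171/147 192/176/151
222 180/165/142 181/166/142 178/16
[... 1036 characters left out ...]
2/203 219/222/202
230 111/ 76/ 62 170/ 30/ 18 205/ 38/ 24 199/ 31/ 19 219/138/122 222/ 54/ 42 226/ 30/ 13 126/ 67/ 53 212/220/202 217/220/201 218/220/201
231  99/ 49/ 39 179/ 31/ 18 204/ 37/ 23 200/ 36/ 23 212/158/131 224/ 60/ 44 227/ 27/ 10 138/ 94/ 77 213/220/202 217/220/201 215/218/199
232 106/ 55/ 45 102/ 35/ 26 124/ 37/ 29 180/ 66/ 52 199/110/ 91 219/ 45/ 29 223/ 39/ 25 133/105/ 88 211/215/197 215/218/201 212/214/196
216 [51.6, 49.4, 47.2, 45.0]
218 [50.9, 48.8, 46.6, 44.4]
220 [50.3, 48.1, 45.9, 43.8]
222 [49.7, 47.5, 45.3, 43.1]
224 [49.1, 46.9, 44.7, 42.5]
226 [48.4, 46.3, 44.1, 41.9]
228 [47.8, 45.6, 43.4, 41.3]
230 [47.2, 45.0, 42.8, 40.7]
[] [([373.7, 200.3], [373, 200, 2, 2, 3])]
```

```bash
python3 -m inch '[[[-0.005,-0.025,0,0,3],[0,0,0,0,3],[0,0,0,0,3],[0,0,0,0,3],[0,0,0,0,3]]]'; python3 - <<'E'
from h import *
N=r.get_image("top")
for y in range(219,230): print(y," ".join("%3d/%3d/%3d"%tuple(N[y,x,::-1]) for x in range(402,408)))
E
```

```text
t: 18.7
tcp_pos: [0.5499, -0.0098, 0.058]
ee_rot: [-2.429, -1.991, 0.001]
wrist_force: [-6.8, 3.9, 3.4]
width: 0.035
finger_force: 37.0
219 195/178/152 195/178/153 153/140/125 155/129/ 53 134/106/ 21  55/ 47/ 35
220 190/173/149 189/174/151 191/175/159 218/198/ 57 187/150/ 11  94/ 81/ 65
221 219/214/183 219/214/186 216/212/192 222/217/ 34 176/152/ 75 106/ 98/ 84
222 216/211/180 219/213/186 177/168/147 216/219/  2 192/183/137 215/208/182
223 178/161/140 212/204/179 176/167/148 218/219/  3 185/175/132 125/114/100
224 183/ 19/ 11 157/ 34/ 29 163/148/100 217/215/  0 129/102/ 73 117/106/ 95
225 225/ 34/ 20 171/ 37/ 34 170/144/ 51 197/158/  0 146/ 46/ 14 102/ 85/ 75
226 195/ 30/ 20 201/ 64/ 58 216/184/ 51 199/152/  0 226/ 43/  6 149/122/106
227 197/ 31/ 18 201/ 70/ 62 218/208/ 60 189/143/  0 211/ 40/ 10 149/123/105
228 198/ 30/ 19 207/121/106 222/158/ 13 151/ 66/ 17 167/ 42/ 34 153/137/119
229 199/ 32/ 20 211/177/165 223/ 65/ 59 227/ 29/ 15 151/ 41/ 31 215/222/204
```

Pointer (stand y about 44.9 mm) matches the rider mark (about 44.8 mm), and the head is held with the button in. Handing in.

```bash
python3 -c "
from bench import r
print(r.sign_off())"
```

```text
the job is handed in; nothing more can be done
None
```

I put both discs down in their pockets, squeezed the lock button in and drew the arm out about 60 mm, so the pointer stands over the rider's white line (about 0.1 mm apart by camera, accurate to about 0.5 mm); I handed the job in at about 18.8 s while still holding it there, and the sign-off gave no verdict.

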